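# Set the kiln controller to the glaze of the job tile

### The arm

A 6-joint arm with a two-finger parallel gripper is mounted at the origin on a cart in front of the work surface, level with it; the furniture and walls round the work are solid. World frame = base frame: x ahead of the robot, y to its left, z up, the work surface at z = 0. Lengths are in mm, angles in rad, forces in N, time in s.
With the tool pointing down it reaches from about 350 to 925 mm from the base axis. Payload 6.4 kg.
Tool frame: the origin (TCP) lies on the centre line of the jaws, within the pads' length; the fingertips stand 11 mm ahead of it and the grasp point (between the pads) lies 8 mm behind it; z points along the fingers, y is the line along which they close (so a half turn about z gives the same grasp; the last joint's range is limited). The gripper opens to 85 mm and grips with 20 to 120 N. Pads are 22 mm wide; open, the fingers measure 114 mm over their backs; the gripper's body (76 mm by 85 mm) begins 54 mm behind the grasp point. The pads swing forward as they close: fully open they stand 13 mm farther back than shut.
Start: joints at [-1.474, 0.245, 1.558, -0, 1.339, -0.174], TCP at [173.881, -626.322, 242.29] pointing down, gripper open.
Joint ranges: [-3.13, 3.13], [-1.02, 2.26], [0.13, 2.54], [-0.95, 4.09], [0.21, 2.88], [-2.74, 2.74]. Speed limits (rad/s): [2.57, 2.57, 3.14, 3.14, 3.14, 3.14].

### API

Orientations are given as a unit quaternion [w, x, y, z].
In Python, from rig import ctrl gives the robot as it stands.
- The arm moves only by the tool jog_arm, called after "Call:" as name([rows], argument=value, ...), one row to a line, values as JSON. Schema: {"type":"object","properties":{"motion":{"type":"array","items":{"type":"array","items":{"type":"number"},"minItems":5,"maxItems":5},"minItems":1,"maxItems":8},"grip_n":{"type":"number"},"only":{"type":"string"},"quiet":{"type":"boolean"},"lines":{"type":"string"}},"required":["motion"],"additionalProperties":false}. motion is a list of rows, 1 to 8 of them, each of 5 numbers: dx, dy, dz in shares of the most that a row can go, 1 being 62.5 mm, then a turn about the tool's z in units of 0.05 rad, then the finger opening in mm; each row shifts and turns the commanded pose from where the row before left it, along the tool's axes as they then stand; what a row does not reach is not made up. A row lasts 1/8 s, in which the tool goes at most 62.5 mm and 0.188 rad, less where a joint would pass 70% of its speed; a pose out of reach is approached as far as the arm can. The fingers move at their own pace and stop on an object; grip_n is the grip in N (left out, the last holds). Time passes only in rows, so rows that do not move let the fingers close. The tool returns the time, the measured TCP pose, the force, the opening and the grip force at its end. only (a regular expression) keeps the lines of the reply that match it, lines (a string "A,B") keeps lines A to B, and quiet returns only ok. Input that does not fit is refused with a message, and nothing moves.
- ctrl.sense(): the state, without advancing time (a new reading comes with each control period).
- ctrl.read_camera(name): name is "side" or "top"; returns (picture, depth): 384x512x3 uint8, red, green, blue; 384x512 float32, mm along the optical axis (not along the pixel's ray), 0 where there is no reading.
- ctrl.camera_model(name): a dict with "fov_y" (degrees; the focal length in pixels is half the picture's height over the tangent of half this angle, whatever the lens; pixels are square), "cx", "cy" (the principal point, pixels), "eye" and "attitude" of the camera in the world. Camera axes: x right, y up, looking along -z (the intrinsics and any distortion apply to the point x, -y, -z); pixel columns grow to the right and rows downward; lengths in mm; the calibration is good to about 2 mm. A picture is of the moment at which its call begins. camera_model takes no time and is no camera call.
- ctrl.job_done(): hands the job in; it is judged then, once.
The state is a dict: "clock": time; "joints": joint angles; "joint_velocities": joint speeds; "joint_torque": joint torques, N m; "ee_pos": TCP position; "orientation": TCP orientation; "contact_force": force on the tool from outside, world axes, zero at the start; "wrist_torque": the same for the moment, N m; "width": finger opening in mm; "gripper_force": force on a finger pad.
Only numpy, scipy, OpenCV 4.12 (cv2) and the standard library are available. Lean on these libraries where they do the work, as an engineer would, in place of code of your own. Each camera call takes 0.05 s, during which the arm holds its last target. There are 200 camera calls.

### The job

The kiln controller has to be set for the next firing. Lever its clear cover up with the palette knife until it stands upright, turn the selector to the coloured mark that matches the glaze of the tile lying in the orange frame on the board, and leave the cover standing open and the knife lying flat on the table. Do not disturb the tiles or the small pots standing about.

Things in the scene. Friction and masses are not known exactly. Their poses are not given: they have to be found in the camera images.
- controller: grey kiln controller, box 140 (x) x 170 (y) x 60 mm fixed to the table; origin at the centre of its underside, x from its front to its hinge side (away from the robot at yaw 0), y to its left, z up; yaw varies by 0.3 rad either way. Open on top below the cover: 6 mm walls round a sunk panel (inside 128 x 158 mm) that lies 18 mm above the table, 42 mm below the rim
- cover (a joint): hinge of the clear flat cover, rad: 0 lying shut on the rim, 1.57 upright, stop at 1.8 (leaning back); stiff with friction (0.07 N m; about 1 N at the lip lifts it) and stays at any angle where it is left
- cover_hinge (a point): middle of the hinge axis, at the far top edge of the controller, 70 mm along the controller's +x from its centre and 62 mm above the table; the axis runs along the controller's y
- cover_lip (a point): middle of the underside of the cover's free front edge; moves with the cover. The cover is 154 mm from hinge to free edge, 170 mm wide, 4 mm thick; its orange front strip is a lip that sticks out 14 mm past the front wall with nothing below it; shut, its underside is 60 mm above the table
- selector (a joint): rotary selector, rad, growing clockwise seen from above; five spring detents 0.61 apart: 0 black mark (off), 0.61 white (standby), 1.22 red, 1.83 yellow, 2.44 blue. Starts at black or white. Let go, it settles into the nearest detent; passing to the next takes up to about 0.1 N m, some 3.5 N at 28 mm from the axis
- selector_axis (a point): on the selector's upright axis at panel height, 18 mm above the table, at the controller's centre. The five marks lie on the panel 49 mm from it towards the controller's front: seen from above, from the robot, red straight to the front (along the controller's -x), white and then black to the right of it, yellow and then blue to the left
- pointer_tip (a point): end of the selector's black pointer bar, which points at the mark; 38 mm from the axis, 23 mm above the panel. The bar is 10 mm wide, 20 mm high (13 to 33 mm above the panel) and runs from 12 mm behind the axis to 38 mm ahead; below it is a hub of 19 mm radius, up to 14 mm above the panel. The bar's top is 9 mm below the shut cover
- knife: loose palette knife, 195 mm long, 0.09 kg: wooden handle 100 x 18 x 16 mm with flat sides, steel blade; origin under the middle of the handle, at height 0 on the table; x runs to the blade's tip, z up. The blade is 20 mm wide and 2.5 mm thick, level, from 50 to 145 mm along x and 7 to 10 mm above the underside, with a round end
- knife_tip (a point): end of the blade, 145 mm along x from the knife's origin and 8.5 mm above its underside
- tile_board: plywood board 210 (x) x 80 (y) x 10 mm fixed to the table; origin at the centre of its underside; three tiles lie along its x axis, 66 mm apart
- job_place (a point): centre of the orange frame on top of the tile board, 66 mm along the board's -x; the tile lying in it tells which mark is wanted
- tile_red: glaze test tile, 34 x 52 x 8 mm terracotta slab with a red glazed field on top, lying on the tile board; origin at the centre of its underside
- tile_yellow: glaze test tile, 34 x 52 x 8 mm terracotta slab with a yellow glazed field on top, lying on the tile board; origin at the centre of its underside
- tile_blue: glaze test tile, 34 x 52 x 8 mm terracotta slab with a blue glazed field on top, lying on the tile board; origin at the centre of its underside
- water_cup: small grey-brown clay water cup, 46 x 46 x 53 mm, loose; origin at the centre of its underside
- bowl: small light brown bowl, 58 x 60 x 42 mm, loose; origin at the centre of its underside

How it is judged (in metres and radians):
On the way, in this order (a step that is already met when the one before it is completed fails the run):
1. the cover is lifted by more than 0.35 rad while the knife bears on it (value of joint cover above 0.35 rad and contact force between knife and cover above 0.15 N), for 0.1 s.
2. the cover stands upright (past 1.35 rad) (value of joint cover above 1.35 rad), for 0.2 s.
At the end, for the whole second after the job is handed in: the selector rests within 0.15 rad of the mark that has the colour of the tile in the orange frame (red 1.22, yellow 1.83, blue 2.44), the cover stands open past 1.35 rad, and the knife lies at rest flat on the table (within 8 mm of table height and 0.15 rad of level, right side up) (((horizontal distance between tile_red and job_place below 0.025 m and value of joint selector between 1.07 and 1.37 rad) or (horizontal distance between tile_yellow and job_place below 0.025 m and value of joint selector between 1.68 and 1.98 rad) or (horizontal distance between tile_blue and job_place below 0.025 m and value of joint selector between 2.29 and 2.59 rad)) and value of joint cover above 1.35 rad and height (world z) of knife below 0.008 m and angle between knife's own z axis and vertical below 0.15 rad and linear speed of knife below 0.02 m/s and velocity of joint selector between -0.1 and 0.1 rad/s and velocity of joint cover between -0.1 and 0.1 rad/s); the robot touches nothing.
It fails at once if a tile is moved by more than 15 mm (distance of any of tile_red, tile_yellow, tile_blue from where it was at the start of the episode above 0.015 m).
It fails at once if the water cup or the small bowl is moved by more than 20 mm (distance of any of water_cup, bowl from where it was at the start of the episode above 0.02 m).
It also fails if it takes over 64 s, if anything falls off the work surface, if the arm or the gripper's body presses on something with over 40 N, if the wrist force passes 120 N, or if a joint passes its speed limit or range.

## Working session

There is one attempt and no reset: what is moved stays moved. The work goes in short steps, Python scripts to look and compute and a tool call to move; the robot and the scene stay as the last step left them, time stands still between calls to the robot, and variables do not carry over. Pictures are saved under pics/ and viewed, at most 12 in all, crops included, and the job is handed in when it is done.

```bash
ls; mkdir -p pics
```

Create h.py:
```python
import numpy as np,cv2
from rig import ctrl
def cam(n):
    m=ctrl.camera_model(n); return m
```

Run:
```python
from h import *
for n in("top","side"):
    p,d=ctrl.read_camera(n); print(ctrl.camera_model(n))
    cv2.imwrite(f"pics/{n}0.png",cv2.resize(p[:,:,::-1],(800,600),interpolation=cv2.INTER_CUBIC))
    np.savez(f"{n}0.npz",p=p,d=d)
print(ctrl.sense())
```

```text
pics
rig.py
{'fov_y': 47.39644299573224, 'cx': 256.9777399980544, 'cy': 191.01335088126456, 'eye': array([ 272.2358102 ,   21.2980709 , 1296.72172032]), 'attitude': array([ 0.70757804,  0.07641283, -0.07425032, -0.69855658])}
{'fov_y': 51.96400449679976, 'cx': 248.2626687757366, 'cy': 189.7342721629645, 'eye': array([1077.41275504, -812.68314083,  558.20071747]), 'attitude': array([0.80990855, 0.5114461 , 0.14253332, 0.2493096 ])}
{'clock': 0.1, 'joints': array([-1.47411517e+00,  2.45780645e-01,  1.55890183e+00, -2.07896520e-05,
        1.33872076e+00, -1.74123706e-01]), 'joint_velocities': array([-0.00118269, -0.00320362, -0.00129555, -0.00046746, -0.00117079,
       -0.00094383]), 'joint_torque': array([ 6.14613981e-06, -4.30671859e+01, -3.27128863e+01, -6.84155998e-05,
        2.82123096e-03, -5.80237085e-06]), 'ee_pos': array([ 173.81734252, -625.81742156,  241.26199396]), 'orientation': array([-9.05001968e-04,  9.90846357e-01,  1.34991394e-01,  2.49387822e-05]), 'contact_force': array([-0.2977171 ,  0.14441774,  0.52155491]), 'wrist_torque': array([ 0.02588404, -0.02434488, -0.00607955]), 'gripper_force': 0.0, 'width': 85.09144376971894}
```
View pics/top0.png

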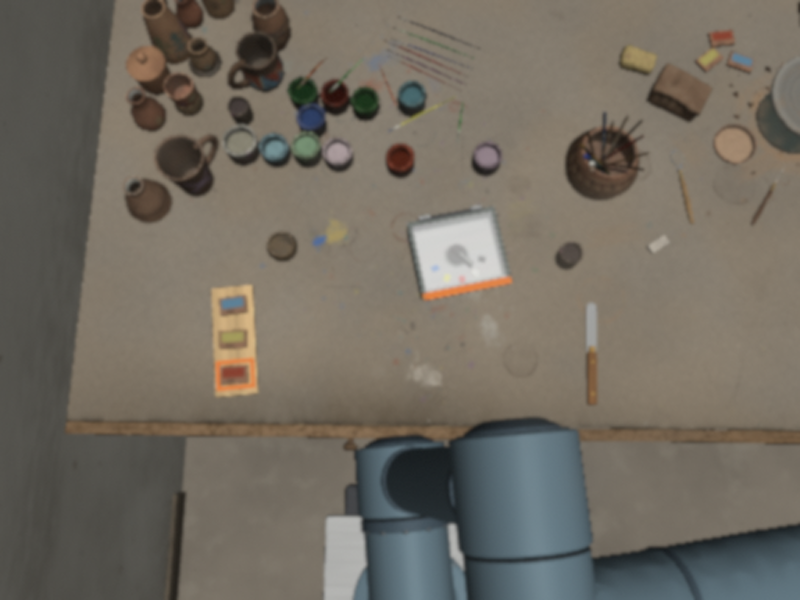

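View pics/side0.png

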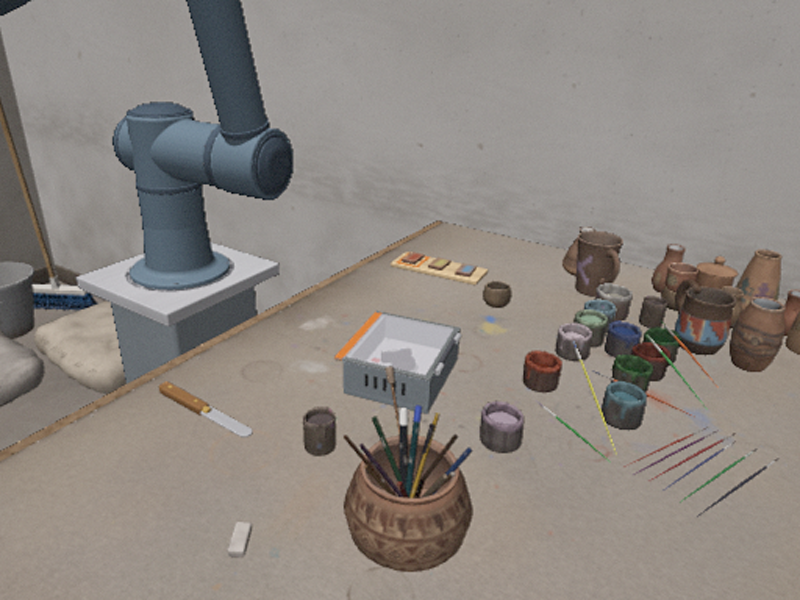

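Red tile (233,374) lies in the orange frame, so the red mark is wanted. The controller is at about (460,253), the knife runs (592,403)→(591,305), and the cups are at (569,254) and (282,245). Next, enlarged crops.

Create h.py:
```python
import numpy as np,cv2
from rig import ctrl
from scipy.spatial.transform import Rotation as R
def ray(n,u,v):
    m=ctrl.camera_model(n); f=192/np.tan(np.radians(m["fov_y"])/2)
    q=m["attitude"]; r=R.from_quat([q[1],q[2],q[3],q[0]])
    return np.array(m["eye"]),r.apply([(u-m["cx"])/f,-(v-m["cy"])/f,-1.])
def atz(n,u,v,z):
    e,d=ray(n,u,v); return e+d*(z-e[2])/d[2]
def proj(n,P):
    m=ctrl.camera_model(n); f=192/np.tan(np.radians(m["fov_y"])/2)
    q=m["attitude"]; c=R.from_quat([q[1],q[2],q[3],q[0]]).inv().apply(np.array(P)-m["eye"])
    return m["cx"]+f*c[0]/-c[2], m["cy"]-f*c[1]/-c[2]
```

Run:
```python
from h import *
p=np.load("top0.npz")["p"]; d=np.load("top0.npz")["d"]
c=p[125:265,250:400,::-1]
cv2.imwrite("pics/crop1.png",cv2.resize(c,None,fx=4.2,fy=4.2,interpolation=cv2.INTER_CUBIC))
for n,pts in (("top",[(591/1.5625,305/1.5625),(592/1.5625,403/1.5625)]),):
    for u,v in pts: print(atz(n,u,v,10).round(1))
p=np.load("side0.npz")["p"]
cv2.imwrite("pics/crop2.png",cv2.resize(p[190:290,95:305,::-1],None,fx=3.8,fy=3.8,interpolation=cv2.INTER_CUBIC))
```

```text
[ 542.9 -337.1   10. ]
[ 356.3 -330.4   10. ]
```

View pics/crop1.png

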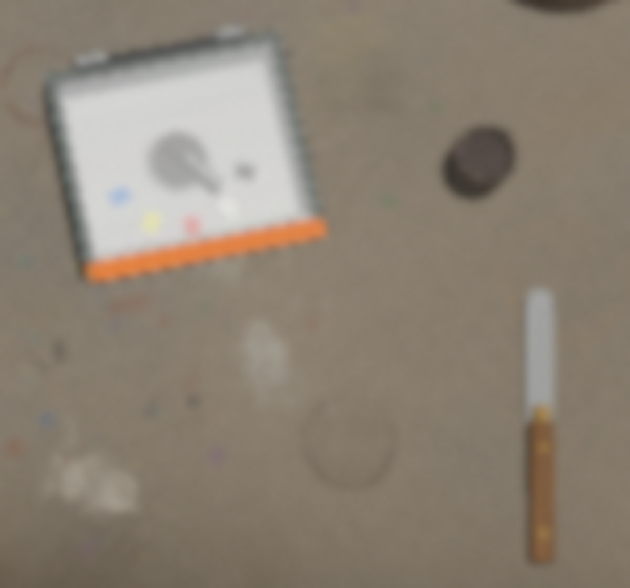

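View pics/crop2.png

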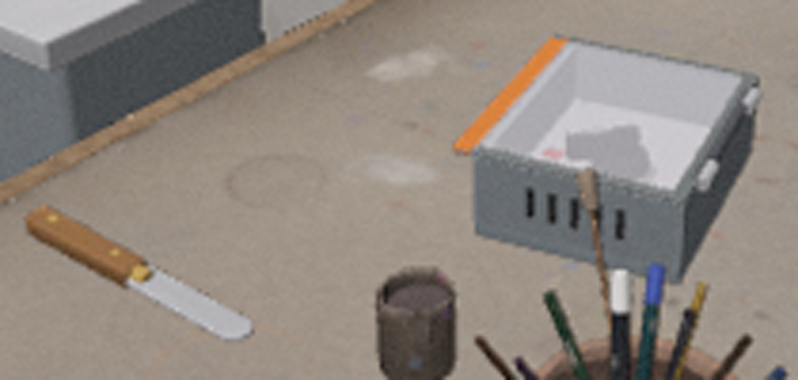

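Crop 1: the orange strip's ends are at (90,272) and (326,228), the pointer is at (217,190) towards the white mark, and the knife's tip is at (540,288) with its handle end at (541,563). Crop 2: handle end (30,215), tip (245,330), strip ends (560,40) and (462,150).

Run:
```python
from h import *
T=lambda x,y,z:atz("top",250+x/4.2-.4,125+y/4.2-.4,z).round(1)
S=lambda x,y,z:atz("side",95+x/3.8-.4,190+y/3.8-.4,z).round(1)
print("knife tip",T(540,288,10),S(247,333,10),"end",T(541,563,14),S(30,213,16))
# strip by colour, back-project at z=64
for n in("top","side"):
    z=np.load(n+"0.npz");p=z["p"].astype(int);r=slice(120,240)
    m=(p[...,0]>170)&(p[...,1]<150)&(p[...,2]<90); 
    m[:,:200]=0
    v,u=np.nonzero(m); P=np.array([atz(n,a,b,64)[:2] for a,b in zip(u,v)])
    (c,s,a)=cv2.minAreaRect(P.astype(np.float32)); print(n,len(u),c,s,a)
    c0=P.mean(0);w,V=np.linalg.eigh(np.cov((P-c0).T));L=V[:,1]*np.sign(V[1,1])
    print(c0,"yaw",np.arctan2(-L[0],L[1]),np.sqrt(w*12))
print("hub",T(178,160,32),"ptr",T(217,190,51))
z=np.load("top0.npz");print("depth tbl",z["d"][230,300],z["d"][180,285])
for uv in[(240,510)]:pass
print("cup top",T(484,153,53),"marks red",T(192,226,18),"white",T(229,207,18),"blue",T(120,196,18))
print("bowl",atz("top",282/1.5625,245/1.5625,42))
```

```text
knife tip [ 549.1 -337.2   10. ] [ 550.5 -338.    10. ] end [ 353.9 -327.9   14. ] [ 359.7 -335.6   16. ]
top 198 (560.0385131835938, -94.70438385009766) (10.879724502563477, 165.84751892089844) 11.654423713684082
[559.75697142 -92.43333608] yaw 0.20970738642471112 [ 10.2969462  167.45711328]
side 170 (754.0888671875, 117.47445678710938) (526.883056640625, 449.53656005859375) 18.699710845947266
[559.8569924  -52.18621218] yaw 0.22815007355526581 [223.42674048 437.52073704]
hub [634.6 -76.9  32. ] ptr [ 607.7 -102.7   51. ]
depth tbl 1304.6338 1270.4517
cup top [ 636.4 -290.3   53. ] marks red [589.7 -87.8  18. ] white [ 604.1 -114.5   18. ] blue [611.2 -36.2  18. ]
bowl [645.85947771 256.75811791  42.        ]
```

Add to h.py:
```python
def delta(x,y,z,yaw=None):
    s=ctrl.sense(); q=s["orientation"]; r=R.from_quat([q[1],q[2],q[3],q[0]])
    X=r.apply([1,0,0]); a=np.arctan2(X[1],X[0]); d=np.array([x,y,z])-s["ee_pos"]
    print("in tool axes",r.inv().apply(d).round(1),"turn",None if yaw is None else round(a-yaw,3),
      "| pos",s["ee_pos"].round(1),"yaw",round(a,3),"tilt",(r.apply([0,0,1])).round(3),"F",s["contact_force"].round(1),"w",round(s["width"],1),"t",s["clock"],"j6",s["joints"][5].round(2))
```

```bash
python3 -c "
from h import *
delta(424.9,-331.3,100,-.048)"
```

```text
in tool axes [ 320.7 -216.4  141.7] turn 0.319 | pos [ 173.8 -625.8  241.3] yaw 0.271 tilt [-0.     0.002 -1.   ] F [-0.3  0.1  0.5] w 85.1 t 0.1 j6 -0.17
```

The manual's scale: shifts go in shares of 62.5 mm and turns go in units of 0.05 rad. Converting my numbers, 40 mm is 0.64, -27 mm is -0.432.

Call:
jog_arm([
  [0.64, -0.432, 0.2832, 0, 50],
  [0.64, -0.432, 0.2832, 0, 50],
  [0.64, -0.432, 0.2832, 0, 50],
  [0.64, -0.432, 0.2832, 0, 50],
  [0.64, -0.432, 0.2832, 0, 50],
  [0.64, -0.432, 0.2832, 0, 50],
  [0.64, -0.432, 0.2832, 0, 50],
  [0.64, -0.432, 0.2832, 0, 50],
])

```text
clock: 1.1
ee_pos: [425.1, -331.1, 99.9]
orientation: [-0.0, 0.991, 0.135, -0.0]
contact_force: [0.7, -0.1, -0.1]
width: 49.8
gripper_force: 0.0
```

Call:
jog_arm([
  [0, 0, 0, 3.2, 50],
  [0, 0, 0, 3.2, 50],
  [0, 0, 0, 0, 50],
  [0, 0, 0, 0, 50],
])

```text
clock: 1.6
ee_pos: [424.3, -332.6, 100.6]
orientation: [-0.0, 1.0, -0.024, -0.0]
contact_force: [-0.4, 0.1, -0.0]
width: 50.0
gripper_force: 0.0
```

```bash
python3 -c "
from h import *
delta(424.9,-331.3,14,-.048)
p,d=ctrl.read_camera('top');cv2.imwrite('pics/t1.png',cv2.resize(p[120:280,300:440,::-1],None,fx=3.7,fy=3.7,interpolation=cv2.INTER_CUBIC))"
```

```text
in tool axes [ 0.6 -1.3 86.6] turn 0.001 | pos [ 424.3 -332.6  100.6] yaw -0.047 tilt [-0.  0. -1.] F [-0.4  0.1 -0. ] w 50.0 t 1.6 j6 0.74
```

In the tool's units: 30 mm is 0.48, 18 mm is 0.288.

Call:
jog_arm([
  [0, -0.016, 0.48, 0, 50],
  [0, 0, 0.48, 0, 50],
  [0, 0, 0.288, 0, 50],
  [0, 0, 0.128, 0, 50],
  [0, 0, 0, 0, 50],
  [0, 0, 0, 0, 0],
  [0, 0, 0, 0, 0],
  [0, 0, 0, 0, 0],
], grip_n=100)

```text
clock: 2.65
ee_pos: [425.2, -332.4, 16.1]
orientation: [0.001, 1.0, -0.024, 0.001]
contact_force: [-2.0, 0.1, 6.4]
width: 15.2
gripper_force: 99.2
```

Call:
jog_arm([
  [0, 0, 0, 0, 0],
  [0, 0, 0, 0, 0],
  [0, 0, 0, 0, 0],
])

```text
clock: 3.02
ee_pos: [425.2, -332.4, 16.1]
orientation: [0.001, 1.0, -0.024, 0.001]
contact_force: [-1.0, 0.8, 5.9]
width: 15.1
gripper_force: 99.2
```

In the tool's units: -30 mm is -0.48, -20 mm is -0.32.

Call:
jog_arm([
  [0, 0, -0.128, 0, 0],
  [0, 0, -0.32, 0, 0],
  [0, 0, -0.48, 0, 0],
  [0, 0, -0.48, 0, 0],
  [0, 0, -0.48, 0, 0],
  [0, 0, 0, 0, 0],
  [0, 0, 0, 0, 0],
])

```text
clock: 3.9
ee_pos: [424.0, -331.0, 131.8]
orientation: [-0.001, 1.0, -0.025, -0.0]
contact_force: [-0.8, 0.2, -0.3]
width: 15.0
gripper_force: 98.4
```

Run:
```python
from h import *
yaw=.205; C=np.array([635.2,-76.7]); X=np.array([np.cos(yaw),np.sin(yaw)])
tip=C-X*(84+40); g=tip-125*X
delta(g[0],g[1],80,yaw)
p,d=ctrl.read_camera('side');np.savez('s1',p=p)
cv2.imwrite('pics/s1.png',cv2.resize(p[130:290,60:260,::-1],None,fx=3.7,fy=3.7,interpolation=cv2.INTER_CUBIC))
```

```text
in tool axes [ -42.5 -201.7   52. ] turn -0.254 | pos [ 424.  -331.   131.8] yaw -0.049 tilt [-0.001  0.001 -1.   ] F [-0.8  0.2 -0.3] w 15.0 t 3.9 j6 0.75
```

View pics/s1.png

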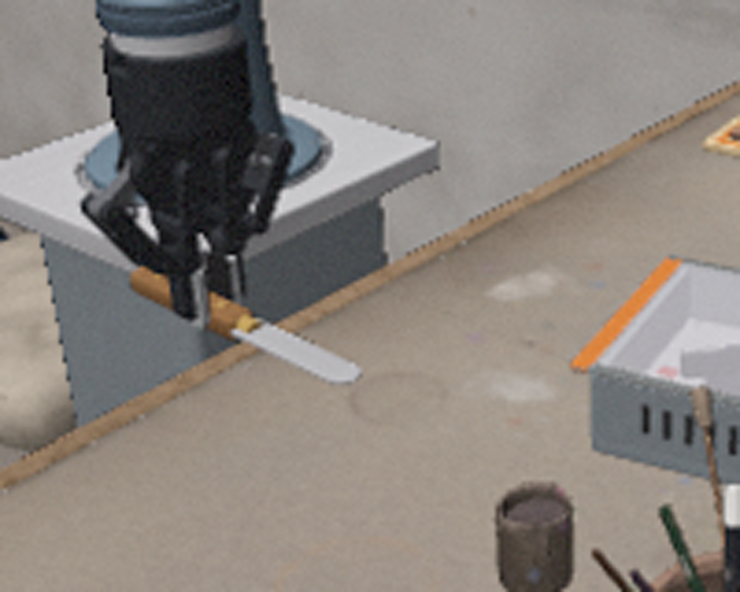

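The knife is held level, with its tip at crop pixel (357,375). I'll check the tip position by ray and compute the tool moves.

Run:
```python
from h import *
u,v=60+357/3.7-.4,130+373/3.7-.4
for z in(118,124,130):print(z,atz('side',u,v,z).round(1))
```

```text
118 [ 538.5 -325.   118. ]
124 [ 545.9 -331.7  124. ]
130 [ 553.2 -338.3  130. ]
```

In the tool's units: -40.5 mm is -0.648, -40.3 mm is -0.6448, -0.127 rad is -2.54.

Call:
jog_arm([
  [-0.136, -0.6448, 0.064, 0, 0],
  [-0.136, -0.6448, 0.064, 0, 0],
  [-0.136, -0.6448, 0.064, 0, 0],
  [-0.136, -0.6448, 0.16, 0, 0],
  [-0.136, -0.648, 0.16, 0, 0],
  [0, 0, 0.32, -2.54, 0],
  [0, 0, 0.3328, -2.54, 0],
  [0, 0, 0, 0, 0],
])

```text
clock: 4.95
ee_pos: [389.9, -126.6, 57.5]
orientation: [-0.002, 0.995, 0.102, -0.002]
contact_force: [0.2, -0.6, -0.9]
width: 15.1
gripper_force: 98.4
```

Call:
jog_arm([
  [0, 0, 0, 0, 0],
])

```text
clock: 5.08
ee_pos: [391.9, -128.1, 59.9]
orientation: [-0.0, 0.995, 0.101, -0.0]
contact_force: [-0.2, 0.5, -0.3]
width: 15.1
gripper_force: 98.4
```

Run:
```python
from h import *
yaw=.205; C=np.array([635.2,-76.7]); X=np.array([np.cos(yaw),np.sin(yaw)])
for a in(40,-11):
  g=C-X*(84+a)-125*X; delta(g[0],g[1],59,yaw)
p,d=ctrl.read_camera('side');cv2.imwrite('pics/s2.png',cv2.resize(p[130:280,130:330,::-1],None,fx=4,fy=4,interpolation=cv2.INTER_CUBIC))
```

```text
in tool axes [-0.4 -0.8  0.9] turn -0.002 | pos [ 391.9 -128.1   59.9] yaw 0.203 tilt [-0.  0. -1.] F [-0.2  0.5 -0.3] w 15.1 t 5.075 j6 0.78
in tool axes [50.6 -0.9  0.9] turn -0.002 | pos [ 391.9 -128.1   59.9] yaw 0.203 tilt [-0.  0. -1.] F [-0.2  0.5 -0.3] w 15.1 t 5.075 j6 0.78
```

View pics/s2.png

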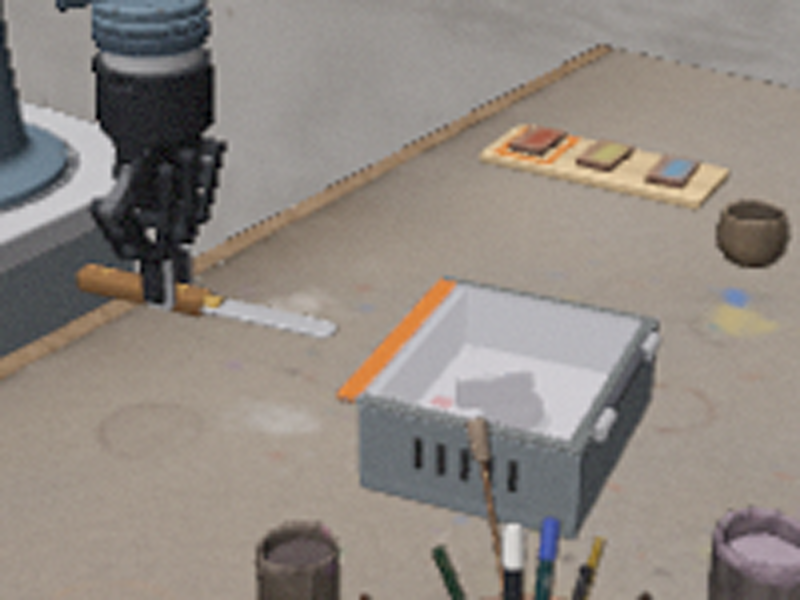

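Tip at crop (335,328), just in front of the strip's middle; the red tile is confirmed in the frame. I'll check the tip height.

Run:
```python
from h import *
for z in(46,50,54,58):print(z,atz('side',213.4,211.4,z).round(1), proj('side',(514.3,-102.7,z)))
```

```text
46 [504.5 -88.9  46. ] (np.float64(213.09567292517914), np.float64(214.5333118842584))
50 [509.  -94.5  50. ] (np.float64(213.07309739140845), np.float64(213.2029738235408))
54 [ 513.5 -100.2   54. ] (np.float64(213.05044546500648), np.float64(211.8681340741371))
58 [ 518.  -105.8   58. ] (np.float64(213.02771675756216), np.float64(210.52876974763973))
```

Call:
jog_arm([
  [0.24, 0, 0, 0, 0],
  [0.24, 0, 0, 0, 0],
  [0.24, 0, 0, 0, 0],
  [0.08, 0, 0, 0, 0],
  [0, 0, 0, 0, 0],
])

```text
clock: 5.75
ee_pos: [441.2, -117.7, 59.8]
orientation: [-0.0, 0.995, 0.103, -0.0]
contact_force: [0.2, -0.6, -0.8]
width: 14.9
gripper_force: 98.4
```

Call:
jog_arm([
  [0.016, 0, -0.16, 0, 0],
  [0.032, 0, -0.16, 0, 0],
  [0.016, 0, -0.128, 0, 0],
  [0.032, 0, -0.112, 0, 0],
  [0.064, 0, -0.208, 0, 0],
  [0.064, 0, -0.208, 0, 0],
  [0, 0, 0, 0, 0],
])

```text
clock: 6.62
ee_pos: [456.1, -115.5, 122.6]
orientation: [0.001, 0.995, 0.102, 0.002]
contact_force: [-0.3, 0.6, -1.0]
width: 15.1
gripper_force: 98.4
```

Call:
jog_arm([
  [0.112, 0, -0.208, 0, 0],
  [0.112, 0, -0.192, 0, 0],
  [0.144, 0, -0.176, 0, 0],
  [0.144, 0, -0.16, 0, 0],
  [0.16, 0, -0.144, 0, 0],
  [0.176, 0, -0.144, 0, 0],
  [0, 0, 0, 0, 0],
])

```text
clock: 7.5
ee_pos: [507.9, -104.3, 186.0]
orientation: [0.0, 0.995, 0.103, 0.001]
contact_force: [-1.1, -0.6, -0.4]
width: 15.2
gripper_force: 98.4
```

Run:
```python
from h import *
p,d=ctrl.read_camera('side');cv2.imwrite('pics/s3.png',cv2.resize(p[100:280,130:350,::-1],None,fx=3.3,fy=3.3,interpolation=cv2.INTER_CUBIC))
```

```text
(no output)
```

View pics/s3.png

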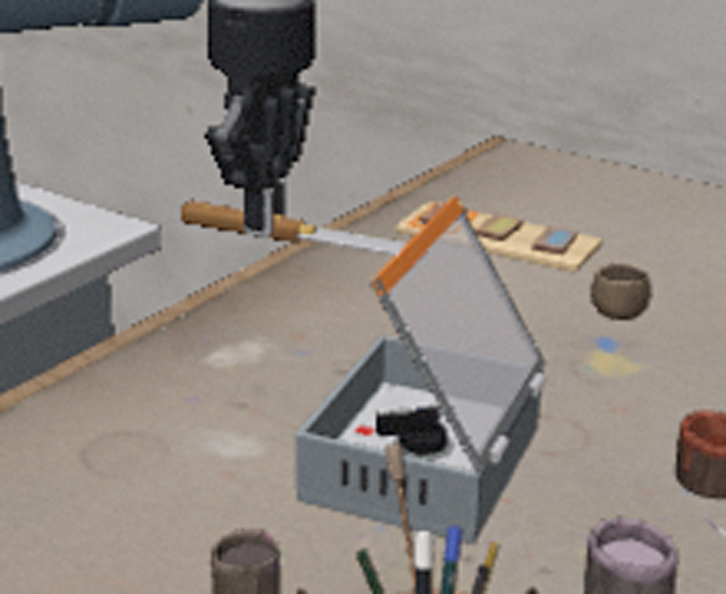

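The cover (strip at (420,245)) is up by about 1 rad, resting on the blade. I'll push on forward.

Call:
jog_arm([
  [0.208, 0, -0.08, 0, 0],
  [0.208, 0, -0.08, 0, 0],
  [0.192, 0, 0, 0, 0],
  [0.208, 0, 0, 0, 0],
  [0.176, 0, 0, 0, 0],
  [0.176, 0, 0, 0, 0],
  [0.176, 0, 0, 0, 0],
  [0, 0, 0, 0, 0],
])

```text
clock: 8.55
ee_pos: [589.5, -87.1, 194.9]
orientation: [0.0, 0.995, 0.102, 0.0]
contact_force: [-1.6, 0.6, -0.3]
width: 14.9
gripper_force: 98.4
```

Call:
jog_arm([
  [0, 0, 0, 0, 0],
  [0, 0, 0, 0, 0],
  [0, 0, 0, 0, 0],
])

```text
clock: 8.93
ee_pos: [588.6, -87.2, 195.0]
orientation: [0.0, 0.995, 0.102, 0.0]
contact_force: [-0.6, -0.3, -0.3]
width: 14.9
gripper_force: 98.4
```

Run:
```python
from h import *
p,d=ctrl.read_camera('side');cv2.imwrite('pics/s4.png',cv2.resize(p[100:280,130:350,::-1],None,fx=3.3,fy=3.3,interpolation=cv2.INTER_CUBIC))
delta(430,-200,190,.203)
```

```text
in tool axes [-178.2   78.2    4.9] turn 0.002 | pos [588.6 -87.2 194.9] yaw 0.205 tilt [ 0. -0. -1.] F [-0.3 -0.3 -1. ] w 14.9 t 8.975 j6 1.03
```

View pics/s4.png

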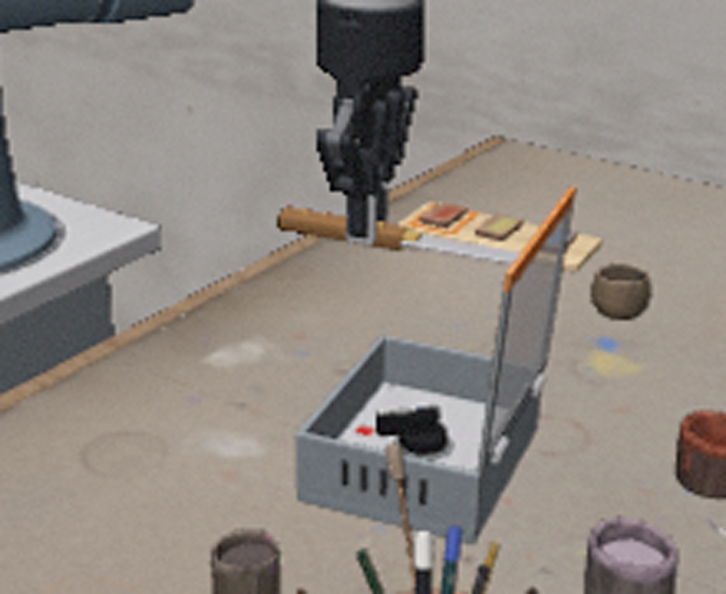

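Call:
jog_arm([
  [-0.32, 0, 0, 0, 0],
  [-0.72, 0, 0, 0, 0],
  [-0.72, 0, 0, 0, 0],
  [-0.72, 0, 0, 0, 0],
  [-0.736, 0.64, 0.16, 0, 0],
  [0, 0.672, 0.4, 0, 0],
  [0, 0.672, 0.4, 0, 0],
  [0, 0.656, 0.4, 0, 0],
])

```text
clock: 9.98
ee_pos: [425.6, -291.3, 109.6]
orientation: [0.0, 0.995, 0.102, 0.0]
contact_force: [1.1, 0.7, -0.5]
width: 15.2
gripper_force: 98.4
```

Call:
jog_arm([
  [0, 0, 0.48, 0, 0],
  [0, 0, 0.48, 0, 0],
  [0, 0, 0.288, 0, 0],
  [0, 0, 0.096, 0, 0],
  [0, 0, 0, 0, 0],
  [0, 0, 0.048, 0, 0],
  [0, 0, 0.048, 0, 0],
  [0, 0, 0, 0, 0],
])

```text
clock: 10.98
ee_pos: [425.5, -289.6, 19.9]
orientation: [0.0, 0.995, 0.102, 0.0]
contact_force: [-0.5, -0.3, -0.8]
width: 15.0
gripper_force: 98.5
```

Call:
jog_arm([
  [0, 0, 0.032, 0, 0],
  [0, 0, 0, 0, 0],
])

```text
clock: 11.22
ee_pos: [425.4, -289.5, 17.8]
orientation: [-0.0, 0.995, 0.102, -0.0]
contact_force: [0.3, -0.1, -0.5]
width: 14.8
gripper_force: 98.5
```

Call:
jog_arm([
  [0, 0, 0.024, 0, 0],
  [0, 0, 0, 0, 0],
  [0, 0, 0, 0, 40],
  [0, 0, 0, 0, 40],
  [0, 0, 0, 0, 40],
  [0, 0, 0, 0, 40],
], grip_n=30)

```text
clock: 11.98
ee_pos: [425.6, -289.6, 16.5]
orientation: [0.0, 0.995, 0.102, 0.0]
contact_force: [-0.4, 0.2, 0.4]
width: 40.3
gripper_force: 0.0
```

Call:
jog_arm([
  [0, 0, -0.4, 0, 40],
  [0, 0, -0.64, 0, 40],
  [0, 0, -0.8, 0, 40],
  [0, 0, -0.48, 0, 40],
  [0, 0, 0, 0, 40],
])

```text
clock: 12.6
ee_pos: [426.8, -290.9, 164.3]
orientation: [0.002, 0.995, 0.102, 0.002]
contact_force: [-0.5, 0.2, -0.3]
width: 39.7
gripper_force: 0.0
```

Run:
```python
from h import *
# bar yaw now: white -> pointing direction = yaw+pi + 0.61 (right of front)
s=.61; yaw=.205; a=yaw+np.pi-(1.22-s)*-1
print("bar dir",np.array([np.cos(a),np.sin(a)]))
delta(635.2,-76.7,130,a-np.pi)
p,d=ctrl.read_camera('side');d2=ctrl.read_camera('top')[0]
cv2.imwrite('pics/s5.png',np.hstack([cv2.resize(x[...,::-1],(400,300),interpolation=cv2.INTER_AREA) if 0 else cv2.resize(x[...,::-1],None,fx=k,fy=k,interpolation=cv2.INTER_CUBIC) for x,k in((p[160:260,90:290],2),(d2[120:270,260:410],200/150))]))
np.savez('t5',p=d2)
```

```text
bar dir [-0.68586839 -0.7277256 ]
in tool axes [ 247.5 -167.5   34.3] turn -0.61 | pos [ 426.8 -290.9  164.3] yaw 0.205 tilt [ 0.004 -0.005 -1.   ] F [-0.5  0.2 -0.3] w 39.7 t 12.6 j6 0.55
```

View pics/s5.png

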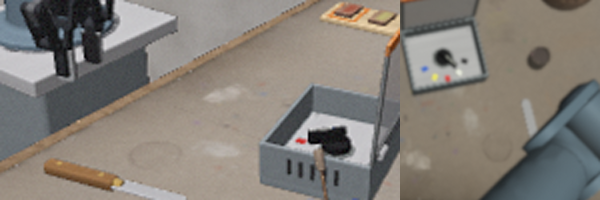

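Knife lies flat at the left, cover stands up, pointer still at white. Moving over the selector.

Call:
jog_arm([
  [0.6592, -0.448, 0.064, 0, 40],
  [0.6592, -0.448, 0.08, 0, 40],
  [0.6592, -0.448, 0.08, 0, 40],
  [0.6592, -0.448, 0.08, 0, 40],
  [0.6592, -0.448, 0.08, 0, 40],
  [0.6592, -0.448, 0.08, 0, 40],
  [0, 0, 0.08, -3, 40],
  [0, 0, 0, -3, 40],
])

```text
clock: 13.7
ee_pos: [631.9, -73.6, 123.8]
orientation: [-0.001, 0.968, 0.253, -0.002]
contact_force: [0.5, -0.4, -0.4]
width: 40.1
gripper_force: 0.0
```

Call:
jog_arm([
  [0, 0, 0, -3, 40],
  [0, 0, 0, -3.2, 40],
  [0, 0, 0, 0, 40],
  [0, 0, 0, 0, 40],
])

```text
clock: 14.2
ee_pos: [632.7, -74.7, 126.0]
orientation: [-0.001, 0.919, 0.395, -0.001]
contact_force: [0.1, -0.4, 0.3]
width: 40.2
gripper_force: 0.0
```

Run:
```python
from h import *
delta(635.2,-76.7,46,.815)
p=ctrl.read_camera('side')[0]
cv2.imwrite('pics/s6.png',cv2.resize(p[60:280,150:350,::-1],None,fx=2.7,fy=2.7,interpolation=cv2.INTER_CUBIC))
```

```text
in tool axes [ 0.3  3.4 80. ] turn -0.002 | pos [632.7 -74.7 126. ] yaw 0.813 tilt [-0.002  0.001 -1.   ] F [ 0.1 -0.4  0.3] w 40.2 t 14.2 j6 0.46
```

View pics/s6.png

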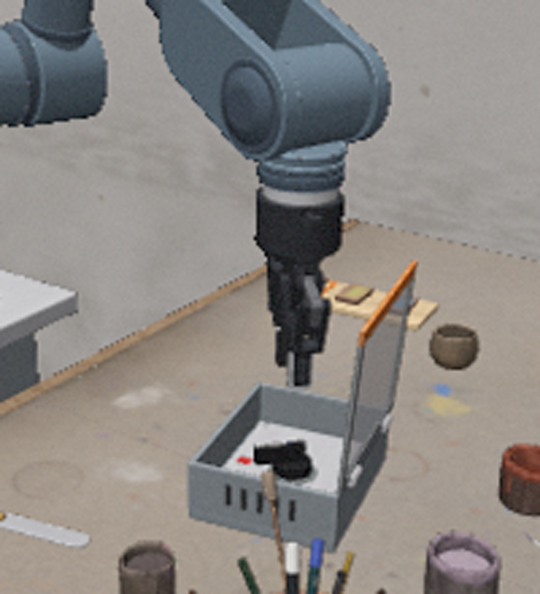

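The fingers hang above the hub and the cover is clear at the right. Lower, grip the bar and turn.

Call:
jog_arm([
  [0, 0.032, 0.32, 0, 40],
  [0, 0.0224, 0.32, 0, 40],
  [0, 0, 0.32, 0, 40],
  [0, 0, 0.224, 0, 40],
  [0, 0, 0.08, 0, 40],
  [0, 0, 0, 0, 40],
], grip_n=30)

```text
clock: 15.0
ee_pos: [635.9, -77.2, 48.2]
orientation: [-0.0, 0.918, 0.396, -0.0]
contact_force: [-0.3, 0.5, 0.4]
width: 40.2
gripper_force: 0.0
```

Call:
jog_arm([
  [0, 0, 0, 0, 0],
  [0, 0, 0, 0, 0],
  [0, 0, 0, 0, 0],
  [0, 0, 0, 0, 0],
  [0, 0, 0, 0, 0],
])

```text
clock: 15.62
ee_pos: [637.8, -78.6, 49.7]
orientation: [0.002, 0.918, 0.396, 0.002]
contact_force: [4.4, -3.5, -1.9]
width: 8.6
gripper_force: 36.3
```

In the tool's units: 0.11 rad is 2.2.

Call:
jog_arm([
  [0, 0, 0, 2, 0],
  [0, 0, 0, 2, 0],
  [0, 0, 0, 2, 0],
  [0, 0, 0, 2, 0],
  [0, 0, 0, 2, 0],
  [0, 0, 0, 2.2, 0],
  [0, 0, 0, 0, 0],
  [0, 0, 0, 0, 0],
])

```text
clock: 16.62
ee_pos: [637.6, -78.1, 49.7]
orientation: [0.001, 0.995, 0.103, 0.002]
contact_force: [5.3, -2.5, -1.0]
width: 9.1
gripper_force: 36.4
```

```bash
python3 -c "
from h import *
delta(635.2,-76.7,46,.205)"
```

```text
in tool axes [-2.1 -1.9  3.7] turn 0.001 | pos [637.6 -78.1  49.7] yaw 0.206 tilt [ 0.005 -0.002 -1.   ] F [ 5.3 -2.5 -1. ] w 9.1 t 16.625 j6 1.07
```

Release, rise, retreat towards the front and look.

In the tool's units: -40 mm is -0.64, -30 mm is -0.48.

Call:
jog_arm([
  [0, 0, 0, 0, 40],
  [0, 0, 0, 0, 40],
  [0, 0, 0, 0, 40],
  [0, 0, -0.24, 0, 40],
  [0, 0, -0.48, 0, 40],
  [0, 0, -0.64, 0, 40],
  [0, 0, -0.64, 0, 40],
  [-0.48, 0, -0.64, 0, 40],
])

```text
clock: 17.62
ee_pos: [607.2, -83.3, 216.3]
orientation: [0.001, 0.995, 0.103, 0.001]
contact_force: [-0.1, 0.2, 0.2]
width: 40.1
gripper_force: 0.0
```

Call:
jog_arm([
  [-0.8, 0, -0.32, 0, 40],
  [-0.8, 0, 0, 0, 40],
  [-0.8, 0, 0, 0, 40],
  [-0.8, 0.64, 0, 0, 40],
  [0, 0.8, 0, 0, 40],
  [0, 0.8, 0, 0, 40],
  [0, 0, 0, 0, 40],
  [0, 0, 0, 0, 40],
])

```text
clock: 18.62
ee_pos: [440.0, -259.5, 233.8]
orientation: [-0.0, 0.995, 0.102, 0.0]
contact_force: [0.2, 0.3, 1.0]
width: 40.1
gripper_force: 0.0
```

Run:
```python
from h import *
p=ctrl.read_camera('side')[0];t=ctrl.read_camera('top')[0]
a=cv2.resize(p[150:280,90:300,::-1],(800,495)[:2],interpolation=cv2.INTER_CUBIC)[:, :]
a=cv2.resize(p[150:280,90:300,::-1],(460,285),interpolation=cv2.INTER_CUBIC)
b=cv2.resize(t[120:205,255:340,::-1],(285,285),interpolation=cv2.INTER_CUBIC)
cv2.imwrite('pics/s7.png',np.hstack([a,b]))
s=ctrl.sense();print(s['clock'],s['ee_pos'],s['contact_force'])
```

```text
18.725 [ 440.06943528 -258.82521893  233.66569849] [ 0.42621829  0.69914575 -0.07220178]
```

View pics/s7.png

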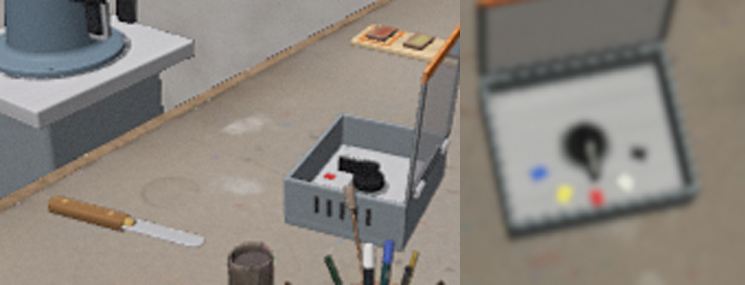

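The pointer (597,178) points at the red mark (597,197), the cover stands upright, and the knife lies flat. Handing in.

```bash
python3 -c "
from rig import ctrl
print(ctrl.job_done())"
```

```text
the job is handed in; nothing more can be done
None
```

I've handed in the job, with no verdict returned. In the last pictures the cover stood upright after being levered up with the knife, the selector pointed at red (the tile in the orange frame), the knife lay flat, and the tiles and pots were never touched.

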